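# Swap two angle samples on their stands and nest the guards over them

### The arm

A 6-joint arm with a two-finger parallel gripper is mounted at the origin on a cart in front of the work surface, level with it; the furniture and walls round the work are solid. World frame = base frame: x ahead of the robot, y to its left, z up, the work surface at z = 0. Lengths are in m, angles in rad, forces in N, time in s.
With the tool pointing down it reaches from about 0.3 to 0.75 m from the base axis. Payload 8.5 kg.
Tool frame: the origin (TCP) lies on the centre line of the jaws, within the pads' length; the fingertips stand 11 mm ahead of it and the grasp point (between the pads) lies 8 mm behind it; z points along the fingers, y is the direction in which the jaws open and shut (so a half turn about z gives the same grasp; the last joint's range is limited). The gripper opens to 88 mm and grips with 3 to 60 N. Pads are 18 mm wide; open, the fingers measure 123 mm over their backs; the gripper's body (75 mm by 187 mm) begins 45 mm behind the grasp point.
Start: joints at [0.914, 0.381, 1.297, -0, 1.464, -0.215], TCP at [0.235, 0.497, 0.25] pointing down, gripper open.
Joint ranges: [-3.11, 3.11], [-0.89, 2.33], [0.22, 2.48], [-1.42, 4.56], [0.17, 2.85], [-2.88, 2.88]. Speed limits (rad/s): [2.39, 2.39, 3.14, 3.14, 3.14, 3.14].

### API

Orientations are given as a rotation vector (axis times angle).
In Python, from rig import move_ptp, move_linear, goto_joints, open_jaws, clamp, sleep, ik, grab_frame, camera_info, PlanningError, finish_job, current_time, current_q, current_qd, current_joint_torque, current_position, current_orientation, current_wrist_force, current_wrist_torque, current_opening gives the robot as it stands. The module is installed in compiled form; this text tells all that it offers. Calls block until the motion is done:
- move_ptp(position, orientation): joint-space move of the TCP to a pose.
- move_linear(position, rate=0.15, rot=None, until_force=None): straight line of the TCP; rot=None keeps the orientation; rate is the mean speed in m/s. With until_force (N) it stops when the force on the tool has changed by that much, and returns True; else False.
- goto_joints(angles): joint-space move.
- open_jaws() and clamp(grasp_force=None): open the fingers fully, or close them until they stop; grasp_force is the grip in N (None keeps the last).
- sleep(seconds).
- ik(position, orientation): joint angles nearest the present ones, or None.
- grab_frame(name): name is "side" or "top"; returns the picture (384x512x3 uint8, blue, green, red); there is no depth.
- camera_info(name): a dict with "fx", "fy", "cx", "cy" (pixels), "k1" (the pictures are not rectified: a ray, as slopes to the right and down, at radius r is drawn at 1 + k1 r^2 times it, then the intrinsics apply), "eye" and "orientation" of the camera in the world. Camera axes: x right, y up, looking along -z (the intrinsics and any distortion apply to the point x, -y, -z); pixel columns grow to the right and rows downward; lengths in m; the calibration is good to about 2 mm. A picture is of the moment at which its call begins. camera_info takes no time and is no camera call.
A pose or a line that the arm cannot do raises PlanningError and nothing moves.
- finish_job(): hands the job in, once; it reports no verdict.
Readings, each from a call of its own:
- current_time(): time.
- current_q(): joint angles.
- current_qd(): joint speeds.
- current_joint_torque(): joint torques, N m.
- current_position(): TCP position.
- current_orientation(): TCP orientation.
- current_wrist_force(): force on the tool from outside, world axes, zero at the start.
- current_wrist_torque(): the same for the moment, N m.
- current_opening(): finger opening in m.
Only numpy, scipy, OpenCV 4.12 (cv2) and the standard library are available. Lean on these libraries where they do the work, as an engineer would, in place of code of your own. Each camera call takes 0.05 s, during which the arm holds its last target.

### The job

The two steel angle samples have been put on each other's stand: swap them, so that the long sample lies on the stand with the long base plate and the short sample on the stand with the short base plate, each seated on the ridge and centred. Nest the long plastic corner guard over the long sample and the short one over the short sample, ridge on ridge, fully down and centred. Leave the loupe, the glass dish and the gauge block where they are.

Things in the scene. Friction and masses are not known exactly. Their poses are not given: they have to be found in the camera images.
- long_stand: Fixed stand, the long one: grey base plate 110 mm (its x) by 60 mm, 10 mm thick, bolt head at each corner; in its middle a bright ridge 22 mm long along x, faces sloping at 45 degrees, top edge 48 mm above the bench. A seated sample has its origin 29.6 mm above the bench, its ends sticking out past the ridge. Origin: centre of the plate's underside, on the bench.
- short_stand: Fixed stand, the short one: grey base plate 66 mm (its x) by 60 mm, 10 mm thick, bolt head at each corner; in its middle a bright ridge 22 mm long along x, faces sloping at 45 degrees, top edge 48 mm above the bench. A seated sample has its origin 29.6 mm above the bench, its ends sticking out past the ridge. Origin: centre of the plate's underside, on the bench.
- long_sample: Steel 90-degree angle sample, the long one: 50 mm long, legs 30 mm, 4 mm thick, lying like a roof: ridge up along x, legs down at 45 degrees; 42 mm wide, 24 mm high, two drilled holes in each leg. Starts on the short stand; stands steadily on bare bench too. Origin: mid-length and -width, level with the lower leg edges; z up. Grip its two end faces from above. About 100 g.
- short_sample: Steel 90-degree angle sample, the short one: 34 mm long, legs 30 mm, 4 mm thick, lying like a roof: ridge up along x, legs down at 45 degrees; 42 mm wide, 24 mm high, one drilled hole in each leg. Starts on the long stand; stands steadily on bare bench too. Origin: mid-length and -width, level with the lower leg edges; z up. Grip its two end faces from above. About 70 g.
- long_guard: Grey plastic corner guard, the long one: 90-degree angle 64 mm long, legs 36 mm, 3 mm thick, no holes, like a roof: ridge up along x, legs down at 45 degrees; 51 mm wide, 27.6 mm high. Starts on the bench, x within 0.4 rad of world x. Origin: mid-length and -width, level with the leg edges. Nested, its origin is 0.7 mm above the long sample's, 7 mm over each end. Grip its end faces. 50 g.
- short_guard: Grey plastic corner guard, the short one: 90-degree angle 48 mm long, legs 36 mm, 3 mm thick, no holes, like a roof: ridge up along x, legs down at 45 degrees; 51 mm wide, 27.6 mm high. Starts on the bench, x within 0.4 rad of world x. Origin: mid-length and -width, level with the leg edges. Nested, its origin is 0.7 mm above the short sample's, 7 mm over each end. Grip its end faces. 40 g.
- loupe: Black eye loupe standing on its skirt, 39 mm across, 41 mm high. A bystander that stays where it is. Origin: centre of its underside.
- petri_dish: Clear glass dish, 64 mm across, 14 mm high. A bystander that stays where it is. Origin: centre of its underside.
- gauge_block: Grey steel gauge block, 60x34x24 mm, long side along its x. A bystander that stays where it is. Origin: centre of its underside.
Mind the look-alikes: they are no part of the job. What is shaped like the long_guard but green is not meant.

How it is judged:
By the outcome, as a careful person would: the job done as asked, in the order asked, and still so for the second after the job is handed in, with the robot touching nothing.
It also fails if it takes over 109 s, if anything falls off the work surface, if the arm or the gripper's body presses on something with over 40 N, if the wrist force passes 120 N, or if a joint passes its speed limit or range.

## Working session

There is one attempt and no reset: what is moved stays moved. The work goes in short steps, each a Python script; the robot and the scene stay as the last script left them, time stands still between calls to the robot, and variables do not carry over. Pictures are saved under pics/ and viewed, and the job is handed in when it is done.

```bash
mkdir -p pics; ls
python3 - <<'E'
from rig import *
import cv2
for n in("top","side"):
    f=grab_frame(n); cv2.imwrite(f"pics/{n}0.png",f); print(n,camera_info(n))
print(current_time(),current_position(),current_orientation(),current_opening())
E
```

```text
pics
top {'fx': 361.2259177308842, 'fy': 361.2259177308842, 'cx': 253.05298211646812, 'cy': 189.43151548212245, 'k1': -0.09112894484414198, 'eye': array([0.48586216, 0.08945155, 1.03376722]), 'orientation': array([ 0.0601974 , -0.05519005, -1.59096561])}
side {'fx': 377.10633454436913, 'fy': 377.10633454436913, 'cx': 258.869382298803, 'cy': 186.7936824065039, 'k1': -0.09458728370097214, 'eye': array([ 0.46061312, -0.91487193,  0.6009124 ]), 'orientation': array([ 1.08548537, -0.06760184, -0.07777058])}
0.1 [0.23501289 0.49701109 0.24920498] [-6.88165626e-01 -3.06475547e+00  1.84486442e-03] 0.08832661830212242
```

Run:
```python
import cv2
for n in("top","side"):
    f=cv2.imread(f"pics/{n}0.png"); cv2.imwrite(f"pics/{n}0b.png",cv2.resize(f,(800,600),interpolation=cv2.INTER_CUBIC))
```

```text
(no output)
```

View pics/top0b.png

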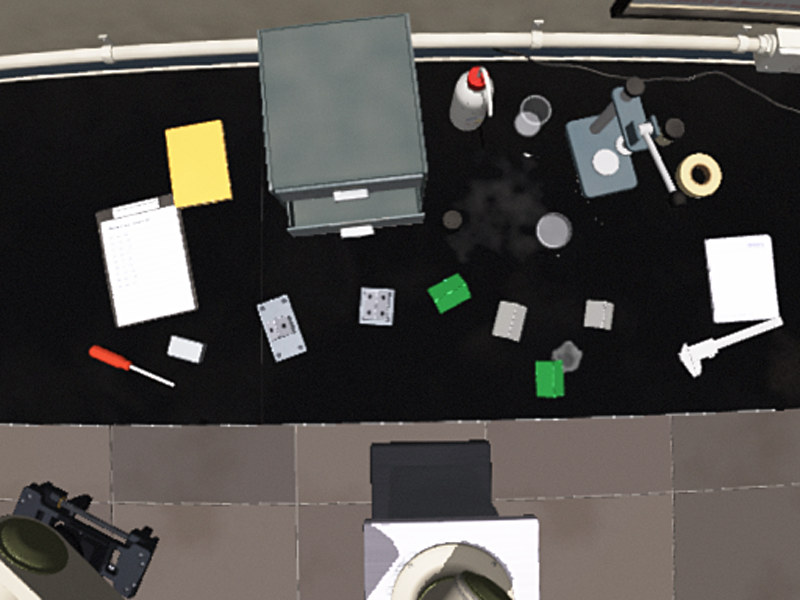

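View pics/side0b.png

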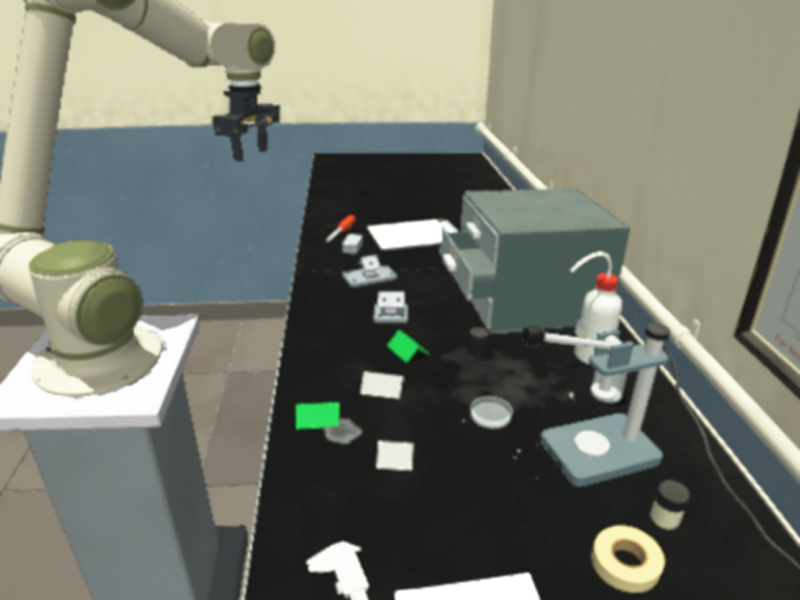

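```bash
cat > h.py <<'E'
import numpy as np, cv2
from scipy.spatial.transform import Rotation as R
from rig import *
def ray(cam,uv):
    c=camera_info(cam); p=np.atleast_2d(uv).astype(float)
    K=np.array([[c['fx'],0,c['cx']],[0,c['fy'],c['cy']],[0,0,1]])
    n=cv2.undistortPoints(p[:,None],K,np.array([c['k1'],0,0,0,0.]))[:,0]
    d=np.c_[n[:,0],-n[:,1],-np.ones(len(n))]
    return c['eye'],R.from_rotvec(c['orientation']).apply(d)
def onplane(cam,uv,z):
    e,d=ray(cam,uv); return e+d*((z-e[2])/d[:,2])[:,None]
def proj(cam,P):
    c=camera_info(cam); q=R.from_rotvec(c['orientation']).inv().apply(np.atleast_2d(P)-c['eye'])
    a=q[:,0]/-q[:,2]; b=-q[:,1]/-q[:,2]; s=1+c['k1']*(a*a+b*b)
    return np.c_[a*s*c['fx']+c['cx'],b*s*c['fy']+c['cy']]
E
python3 - <<'E'
from h import *
f=cv2.imread("pics/top0.png")
c=f[160:270,150:420]; cv2.imwrite("pics/topc.png",cv2.resize(c[:,:135],(800,652))[:600]); cv2.imwrite("pics/topd.png",cv2.resize(c[:,135:],(800,652))[:600])
s=cv2.imread("pics/side0.png")
cv2.imwrite("pics/sidec.png",cv2.resize(s[140:310,180:340],None,fx=3.5,fy=3.5))
for nm,uv in [("LS",(281,327)),("SS",(377,306)),("LG",(509,320)),("SG",(598,315)),("loupe",(453,219)),("dish",(553,230)),("GB",(186,348)),("green1",(450,293)),("green2",(549,379)),("blob",(567,355)),("edge",(380,420))]:
    print(nm,onplane("top",np.array(uv)/1.5625-.2,.0)[0].round(3))
E
```

```text
LS [0.51  0.304 0.   ]
SS [0.545 0.127 0.   ]
LG [ 0.514 -0.115  0.   ]
SG [ 0.519 -0.282  0.   ]
loupe [ 0.704 -0.018  0.   ]
dish [ 0.68  -0.204  0.   ]
GB [0.474 0.482 0.   ]
green1 [ 0.566 -0.008  0.   ]
green2 [ 0.404 -0.186  0.   ]
blob [ 0.447 -0.221  0.   ]
edge [0.337 0.125 0.   ]
```

View pics/topc.png

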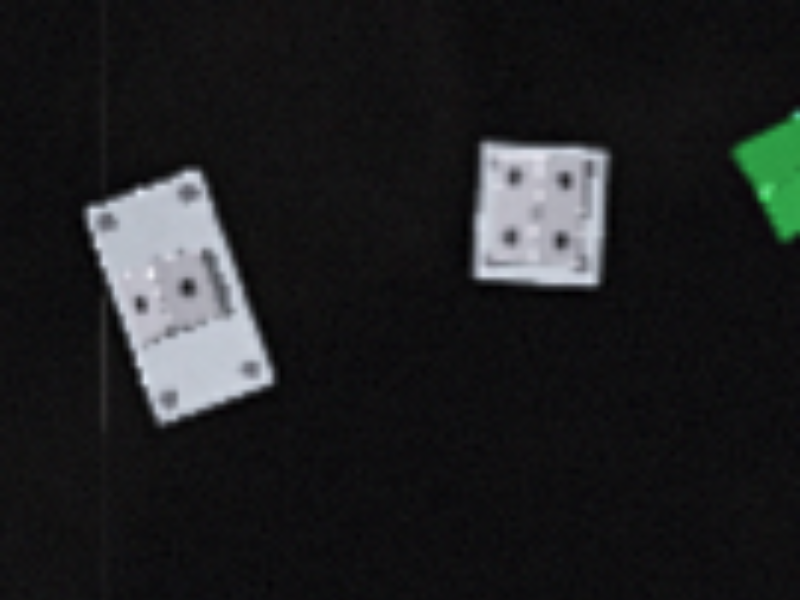

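View pics/topd.png

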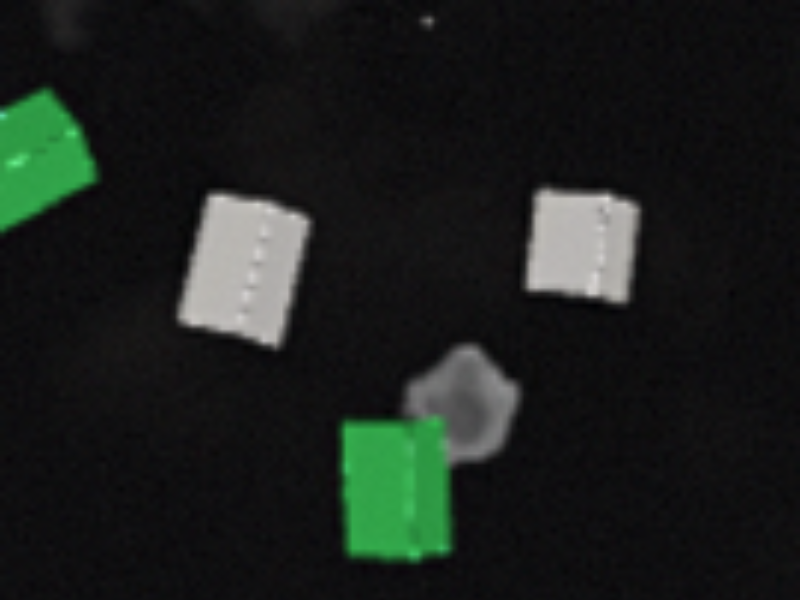

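View pics/sidec.png

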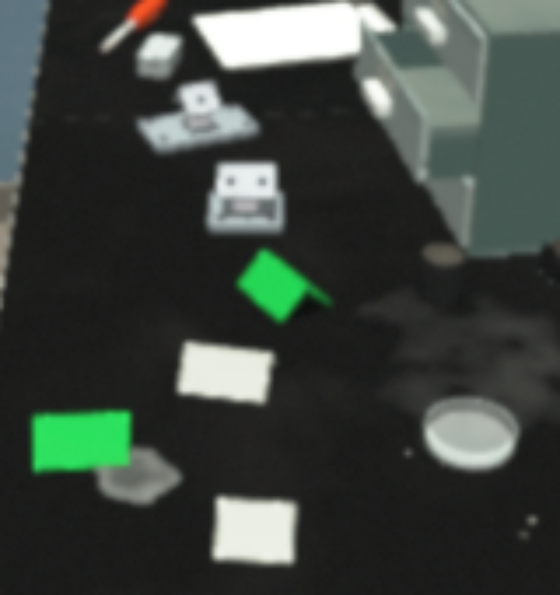

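```bash
cat >> h.py <<'E'
def rect(f,cen,z,half=28,thr=None,cam="top",k=8):
    x0,y0=int(cen[0]-half),int(cen[1]-half)
    c=f[y0:y0+2*half,x0:x0+2*half]
    g=cv2.resize(c.max(2) ,None,fx=k,fy=k,interpolation=cv2.INTER_CUBIC)
    sat=cv2.resize(c.max(2)-c.min(2),None,fx=k,fy=k,interpolation=cv2.INTER_CUBIC)
    m=((g>(thr or 100))&(sat<60)).astype(np.uint8)
    cs,_=cv2.findContours(m,cv2.RETR_EXTERNAL,cv2.CHAIN_APPROX_NONE)
    c=max(cs,key=cv2.contourArea)[:,0]
    uv=(c+.5)/k-.5+[x0,y0]
    P=onplane(cam,uv,z)[:,:2]*1000
    (cx,cy),(w,h),a=cv2.minAreaRect(P.astype(np.float32))
    return P,uv,(cx,cy,w,h,a)
E
python3 - <<'E'
from h import *
f=cv2.imread("pics/top0.png")
for nm,uv,z in [("LS",(281,327),.01),("SS",(377,306),.01),("LG",(509,320),0),("SG",(598,315),0)]:
    for t in (80,110):
        P,u,r=rect(f,np.array(uv)/1.5625,z,thr=t)
        h=cv2.convexHull(P.astype(np.float32)); ap=cv2.approxPolyDP(h,6,True)[:,0]
        print(nm,t,np.round(r,1),ap.round(0).tolist())
E
```

```text
LS 80 [508.3 302.1 112.6  62.7  19.1] [[569.0, 292.0], [551.0, 347.0], [447.0, 311.0], [467.0, 256.0]]
LS 110 [508.4 302.2 111.6  61.6  19.2] [[568.0, 292.0], [550.0, 346.0], [448.0, 311.0], [466.0, 257.0]]
SS 80 [544.  127.6  63.2  68.2  85.5] [[579.0, 154.0], [515.0, 160.0], [509.0, 101.0], [573.0, 95.0]]
SS 110 [543.9 127.6  61.8  67.1  85.5] [[579.0, 154.0], [516.0, 159.0], [510.0, 101.0], [572.0, 95.0]]
LG 80 [ 513.7 -115.8   53.1   69.3   74. ] [[550.0, -100.0], [489.0, -83.0], [474.0, -130.0], [536.0, -149.0]]
LG 110 [ 513.6 -115.8   51.5   67.9   74.3] [[549.0, -100.0], [489.0, -83.0], [475.0, -130.0], [535.0, -148.0]]
SG 80 [ 521.3 -282.7   53.7   53.1   81.1] [[547.0, -261.0], [500.0, -254.0], [492.0, -303.0], [539.0, -311.0]]
SG 110 [ 521.4 -282.8   51.9   51.9   81.1] [[547.0, -262.0], [501.0, -254.0], [493.0, -302.0], [539.0, -311.0]]
```

```bash
cat >> h.py <<'E'
def ori(psi):
    """tool down, jaws along yaw psi (mod pi); picks the half turn with smaller j6 travel"""
    out=[]
    for p in (psi,psi+np.pi):
        c,s=np.cos(p),np.sin(p)
        out.append(R.from_matrix(np.array([[-s,c,0],[c,s,0],[0,0,-1]]).T).as_rotvec())
    return out
def best(pos,psi):
    q0=np.array(current_q()); b=None
    for o in ori(psi):
        q=ik(pos,o)
        if q is None: continue
        d=abs(np.array(q)-q0).max()
        if b is None or d<b[0]: b=(d,o,q)
    return b
def over(x,y,z,psi):
    b=best([x,y,z],psi); move_ptp([x,y,z],b[1]); return b[1]
def pick(x,y,z,psi,F=30,up=.07,lift=.06):
    over(x,y,z+up,psi); move_linear([x,y,z],rate=.15); clamp(F)
    w=current_opening(); print("opening",round(w*1000,2),"t",round(current_time(),2))
    move_linear([x,y,z+lift],rate=.15)
def snap(n,cam="top",box=None,k=1.5625):
    f=grab_frame(cam); c=f if box is None else f[box[1]:box[3],box[0]:box[2]]
    cv2.imwrite(f"pics/{n}.png",cv2.resize(c,None,fx=k,fy=k,interpolation=cv2.INTER_CUBIC)); cv2.imwrite(f"pics/{n}_raw.png",f); return f
LS=(.5084,.3021,np.radians(19.2)); SS=(.5439,.1276,np.radians(-4.6))
LG=(.5136,-.1158,np.radians(-15.7)); SG=(.5214,-.2828,np.radians(-8.9))
E
python3 - <<'E'
from h import *
f=cv2.imread("pics/top0.png")
# yaw of every outline from its long edges, and where IK goes
for nm,(x,y,p) in dict(LS=LS,SS=SS,LG=LG,SG=SG,T=(.42,.15,SS[2])).items():
    b=best([x,y,.0416],p); print(nm,np.round(b[2],2))
for nm,(x,y,p),z in [("LS",LS,.01),("SS",SS,.01),("LG",LG,0),("SG",SG,0)]:
    P,u,r=rect(f,proj("top",[x,y,z])[0],z,thr=95)
    d=np.array([np.cos(p),np.sin(p)]);n=np.array([-d[1],d[0]])
    q=(P-[x*1e3,y*1e3]); a=q@d;l=q@n
    for s in(1,-1):
        m=(s*l>s*0+18)&(abs(a)<20) if nm!="SG" else (s*l>18)&(abs(a)<17)
        k=np.polyfit(a[m],l[m],1); print(nm,"side",s,"off %.1f"%k[1],"dyaw %.2f"%np.degrees(np.arctan(k[0])), end="; ")
    for s in(1,-1):
        m=(s*a>17)&(abs(l)<22)&(abs(l)>8); print("end",s,"%.1f"%np.median(a[m]),end="; ")
    print()
E
```

```text
LS [ 0.34  0.67  1.45 -0.    1.02  0.  ]
SS [ 0.02  0.63  1.55 -0.    0.97  0.1 ]
LG [-0.45  0.59  1.64  0.    0.91 -0.17]
SG [-0.7   0.67  1.44 -0.    1.03 -0.54]
T [ 0.08  0.5   1.86 -0.    0.78  0.16]
LS side 1 off 29.7 dyaw 0.39; LS side -1 off -30.5 dyaw -0.64; end 1 54.8; end -1 -55.5; 
SS side 1 off 30.3 dyaw -1.54; SS side -1 off -30.6 dyaw 0.61; end 1 33.1; end -1 -32.8; 
LG side 1 off 25.6 dyaw -0.41; LG side -1 off -25.5 dyaw 0.22; end 1 32.3; end -1 -33.1; 
SG side 1 off 25.7 dyaw -1.08; SG side -1 off -25.7 dyaw -1.11; end 1 24.0; end -1 -25.1;
```

The top view shows the long stand at (281,327), with the one-hole short sample on it, and the short stand at (377,306), with the four-hole long sample. There are four roof-shaped guards:
- Grey at (509,320), 64–65 mm long: this is long_guard.
- Grey at (598,315), about 49 mm long: this is short_guard.
- Green at (450,293) and (549,379): look-alikes, which I leave alone.

The measured sizes match the description, so I'll start with the long sample.

```bash
cat >> h.py <<'E'
LS=(.5082,.3016,np.radians(19.1)); SS=(.5440,.1274,np.radians(-5.0))
LG=(.5132,-.1158,np.radians(-15.8)); SG=(.5209,-.2828,np.radians(-9.9))
T=(.42,.15,np.radians(-5.0))
E
python3 - <<'E'
from h import *
x,y,p=SS
pick(x,y,.0416,p)
x,y,p=T
over(x,y,.05,p)
print("hit",move_linear([x,y,.0108],rate=.06,until_force=6),current_position(),current_wrist_force())
open_jaws(); move_linear([x,y,.08],rate=.2)
x,y,p=LS
over(x,y,.12,p)
snap("t1","top",(150,160,310,280),5); print(current_time())
E
```

```text
opening 49.33 t 3.21
hit True [0.42005932 0.14985651 0.01167182] [-1.10118202 -0.15227833  6.67296386]
7.0167
```

View pics/t1.png

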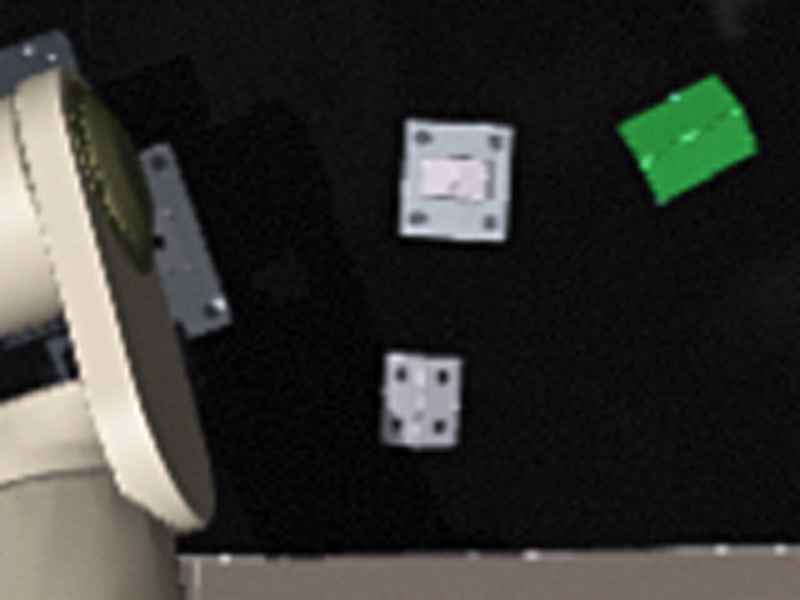

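The long sample now stands on the bench at crop (422,400), and the short stand is bare with its ridge at (455,178). I'll use the sample's known TCP pose to check camera bias.

```bash
cat >> h.py <<'E'
def offs(f,pose,z,hl,hw,thr=95,half=28,zc=None):
    """centre offset (along, lateral) mm and yaw error of an outline against pose"""
    x,y,p=pose
    P,u,r=rect(f,proj("top",[x,y,z])[0],z,thr=thr,half=half)
    d=np.array([np.cos(p),np.sin(p)]);n=np.array([-d[1],d[0]]); q=P-[x*1e3,y*1e3]; a=q@d;l=q@n
    e=[np.median(a[(s*a>hl*.75)&(abs(l)<hw*.85)&(abs(l)>hw*.35)]) for s in(1,-1)]
    k=[np.polyfit(a[(s*l>hw*.6)&(abs(a)<hl*.8)],l[(s*l>hw*.6)&(abs(a)<hl*.8)],1) for s in(1,-1)]
    return "along %.1f len %.1f lat %.1f wid %.1f dyaw %.1f"%(sum(e)/2,e[0]-e[1],(k[0][1]+k[1][1])/2,k[0][1]-k[1][1],np.degrees(np.arctan((k[0][0]+k[1][0])/2)))
E
python3 - <<'E'
from h import *
f=cv2.imread("pics/t1_raw.png")
for t in (70,95):
    print("temp",offs(f,T,0,25,21,thr=t,half=22)); print("SS",offs(f,SS,.01,33,30,thr=t))
# ridge
g=cv2.resize(f[180:215,225:255],None,fx=1,fy=1)
E
```

```text
temp along -0.2 len 51.6 lat -0.4 wid 43.2 dyaw 1.6
SS along 0.2 len 66.7 lat 0.0 wid 61.7 dyaw 0.1
temp along -0.0 len 50.1 lat -0.9 wid 40.9 dyaw 3.8
SS along 0.0 len 65.6 lat -0.0 wid 60.4 dyaw 0.1
```

Camera bias along the sample is under 0.5 mm. Next, both samples go onto their own stands.

```bash
cat >> h.py <<'E'
def place(x,y,z,psi,F=6,up=.05,below=.0015,retreat=.07):
    over(x,y,z+up,psi); move_linear([x,y,z+.008],rate=.15)
    h=move_linear([x,y,z-below],rate=.03,until_force=F)
    print("hit",h,np.round(current_position()*1000,2),np.round(current_wrist_force(),1),"open",round(current_opening()*1000,2))
    open_jaws(); move_linear([x,y,z+retreat],rate=.2)
E
python3 - <<'E'
from h import *
pick(LS[0],LS[1],.0416,LS[2],lift=.05)
place(SS[0],SS[1],.0416,SS[2])
pick(T[0],T[1],.0118,T[2],lift=.09)
place(LS[0],LS[1],.0418,LS[2])
over(LG[0],LG[1],.12,LG[2])
snap("t2","top",(150,160,310,280),5);snap("s2","side",(200,150,280,210),10); print(current_time())
E
```

```text
opening 33.27 t 8.76
hit True [544.59 127.    42.02] [ 0.2 -2.8  0.7] open 33.52
opening 49.38 t 14.03
hit True [508.52 302.25  41.93] [0.  3.6 2. ] open 49.17
19.1417
```

View pics/t2.png

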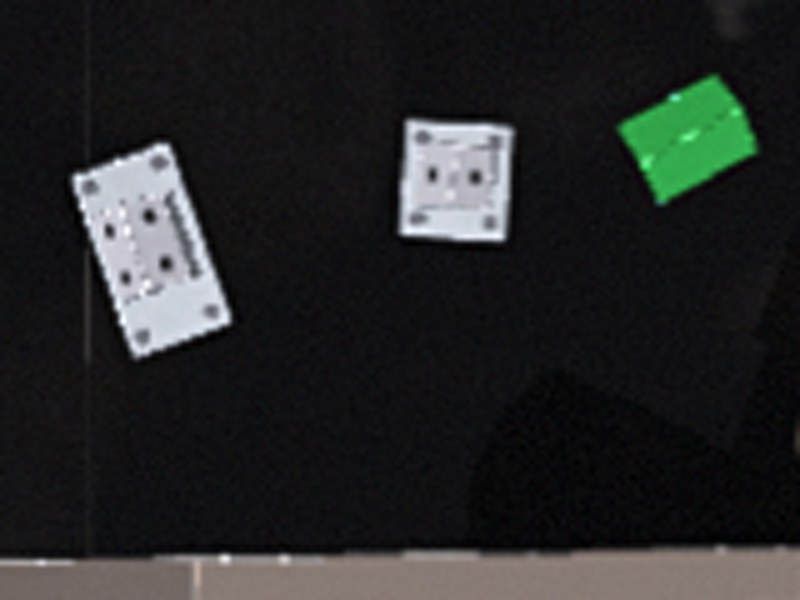

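View pics/s2.png

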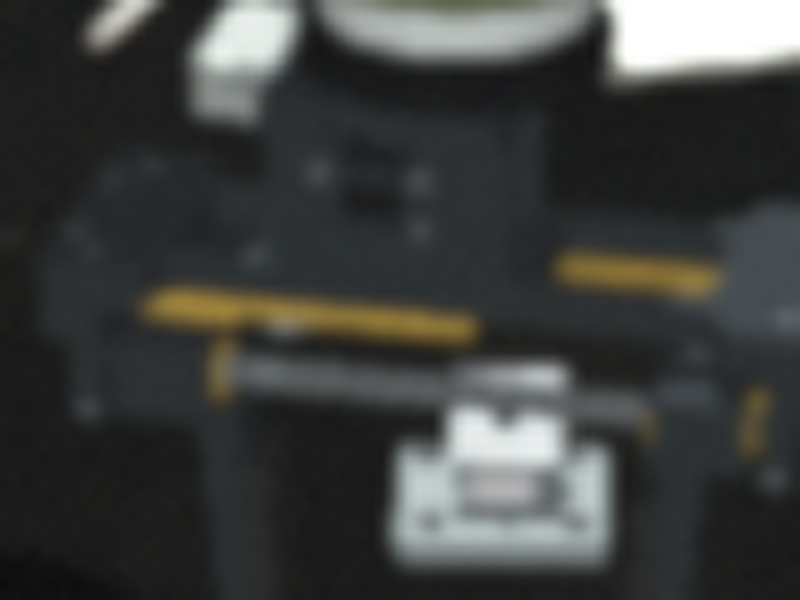

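Both samples are on their stands. The four-hole sample on the long stand has its holes centred at crop (137,247). The two-hole sample on the short stand has its holes at (432,175) and (475,177). I'll check the centring in numbers from the holes.

Run:
```python
from h import *
f=cv2.imread("pics/t2_raw.png")
g=f.max(2).astype(float)
def hole(u):
    x,y=int(round(u[0])),int(round(u[1])); w=g[y-2:y+3,x-2:x+3]; w=np.clip(np.percentile(w,75)-w-15,0,None)
    Y,X=np.mgrid[y-2:y+3,x-2:x+3]; return (w*X).sum()/w.sum(),(w*Y).sum()/w.sum()
for nm,S,hs in [("LS",LS,[(110,232),(149,216),(125,278),(166,264)]),("SS",SS,[(432,175),(475,177)])]:
    uv=[hole((a/5+150-.4,b/5+160-.4)) for a,b in hs]
    P=onplane("top",uv,.0415)[:,:2]*1000; d=P-np.array(S[:2])*1000; p=S[2]
    D=np.c_[d@[np.cos(p),np.sin(p)],d@[-np.sin(p),np.cos(p)]]
    print(nm,"holes along/lat",D.round(1).tolist(),"mean",D.mean(0).round(2))
print(offs(f,LS,.01,55,30),offs(f,SS,.01,33,30))
```

```text
LS holes along/lat [[14.9, 12.3], [15.0, -11.3], [-12.4, 12.5], [-12.9, -11.3]] mean [1.16 0.55]
SS holes along/lat [[0.8, 11.7], [0.9, -12.0]] mean [ 0.83 -0.13]
along 0.1 len 110.5 lat 0.1 wid 60.6 dyaw 0.0 along 0.1 len 66.2 lat 0.0 wid 61.1 dyaw 0.2
```

Offsets are about 1 mm or less. Now the guards.

Run:
```python
from h import *
f=cv2.imread("pics/t1_raw.png"); print("LG",offs(f,LG,0,32,25.5)," SG",offs(f,SG,0,24,25.5))
pick(LG[0],LG[1],.015,LG[2],F=20,lift=.10)
place(LS[0]+.0002,LS[1]+.0004,.0453,LS[2],F=5,up=.06)
pick(SG[0],SG[1],.015,SG[2],F=20,up=.09,lift=.10)
place(SS[0]+.0004,SS[1],.0453,SS[2],F=5,up=.06)
over(.45,-.2,.25,0)
sleep(.3)
snap("t3","top",(150,160,310,280),5);snap("s3","side",(200,140,280,210),8); snap("t3f");print(current_time())
```

```text
LG along -0.1 len 65.1 lat 0.1 wid 50.7 dyaw 0.1  SG along -0.2 len 48.7 lat 0.2 wid 50.9 dyaw 0.1
opening 63.11 t 20.52
hit True [508.86 302.53  45.83] [0.5 2.1 2.5] open 62.95
opening 47.4 t 28.3
hit True [544.97 126.92  45.36] [ 0.6 -2.4  1.9] open 47.16
34.5333
```

View pics/t3.png

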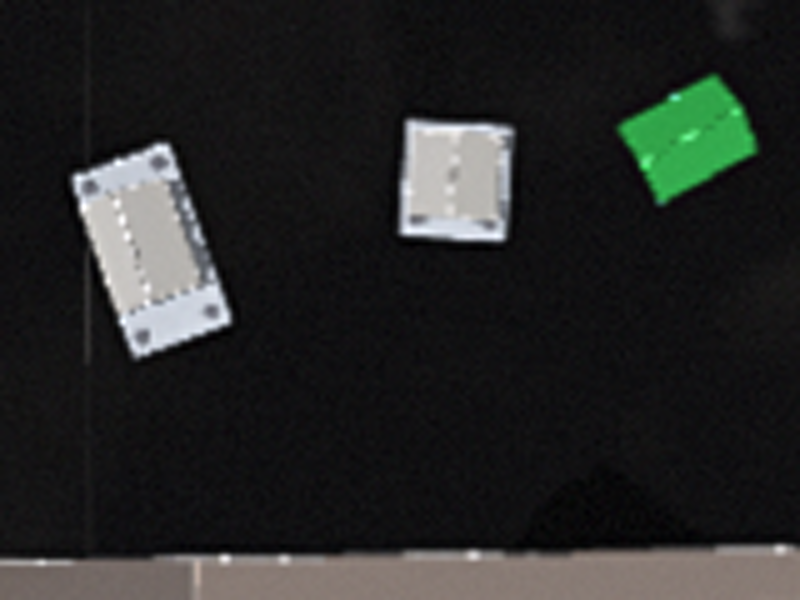

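View pics/s3.png

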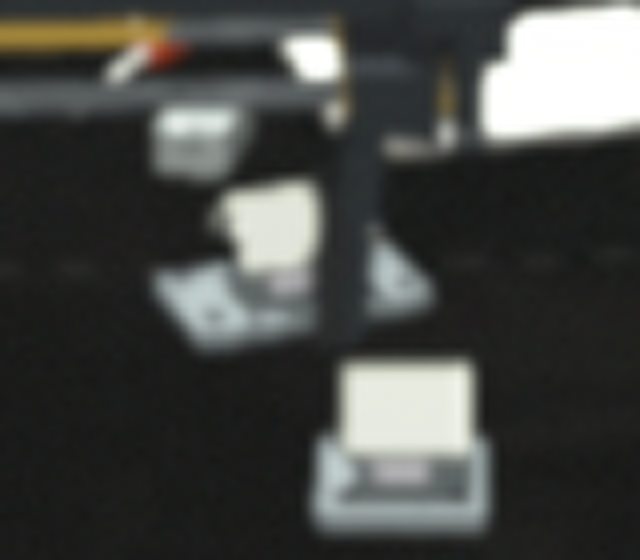

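View pics/t3f.png

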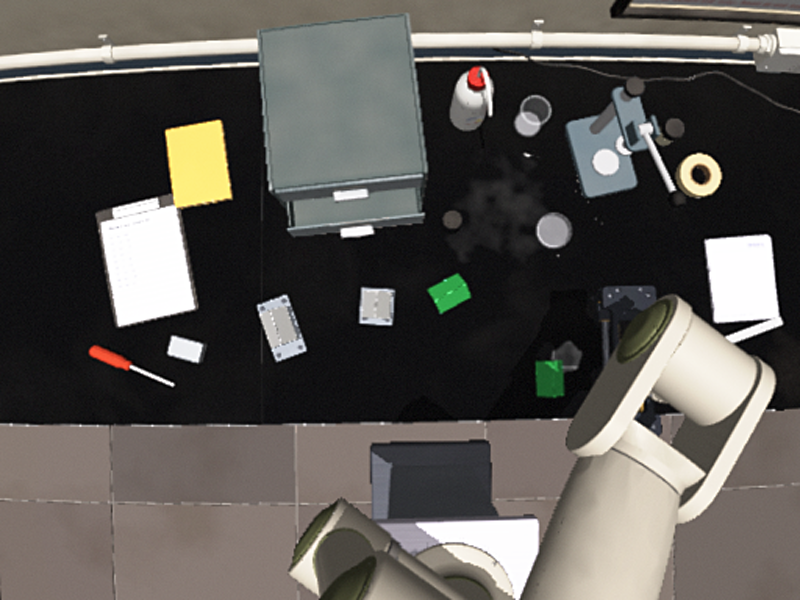

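Run:
```python
from h import *
over(.40,-.30,.25,0)
f=snap("t4"); s=snap("s4","side",(200,140,280,210),8)
print(current_time(),current_wrist_force().round(1))
i=f.astype(int); 
for nm,S,hl in [("LS",LS,32),("SS",SS,24)]:
    c=proj("top",[S[0],S[1],.03])[0]; x0,y0=int(c[0]-24),int(c[1]-24); k=8
    w=cv2.resize(f[y0:y0+48,x0:x0+48],None,fx=k,fy=k,interpolation=cv2.INTER_CUBIC).astype(int)
    m=((w[...,2]>=w[...,0]-2)&(w.max(2)>110)).astype(np.uint8)
    m=cv2.morphologyEx(m,cv2.MORPH_OPEN,np.ones((9,9)))
    m=cv2.morphologyEx(m,cv2.MORPH_CLOSE,np.ones((25,25)))
    ct=max(cv2.findContours(m,0,cv2.CHAIN_APPROX_NONE)[0],key=cv2.contourArea)[:,0]
    cv2.imwrite(f"pics/m{nm}.png",m*255)
    P=onplane("top",(ct+.5)/k-.5+[x0,y0],.0303)[:,:2]*1e3-np.array(S[:2])*1e3; p=S[2]
    a=P@[np.cos(p),np.sin(p)]; l=P@[-np.sin(p),np.cos(p)]
    # end edges in lateral strips; plane height varies up the leg: |l|=18 -> z=.0378
    for s in(1,-1):
        k1=np.polyfit(a[(s*l>18)&(abs(a)<hl*.7)],l[(s*l>18)&(abs(a)<hl*.7)],1)
        print(nm,"edge %.1f dyaw %.1f"%(k1[1],np.degrees(np.arctan(k1[0]))),end="; ")
    for s in(1,-1):
        print("end %.1f"%np.median(a[(s*a>hl*.7)&(abs(l)>10)&(abs(l)<22)]),end="; ")
    print("along-shift expected from leg height 8mm: %.1f"%(8*((S[0]-.486)*np.cos(p)+(S[1]-.089)*np.sin(p))/1.0))
```

```text
35.1583 [-0.5 -0.3 -0.4]
LS edge 26.3 dyaw 0.0; LS edge -24.8 dyaw 0.0; end 34.2; end -29.2; along-shift expected from leg height 8mm: 0.7
SS edge 24.3 dyaw -0.2; SS edge -24.8 dyaw 1.7; end 25.5; end -21.7; along-shift expected from leg height 8mm: 0.4
```

View pics/s4.png

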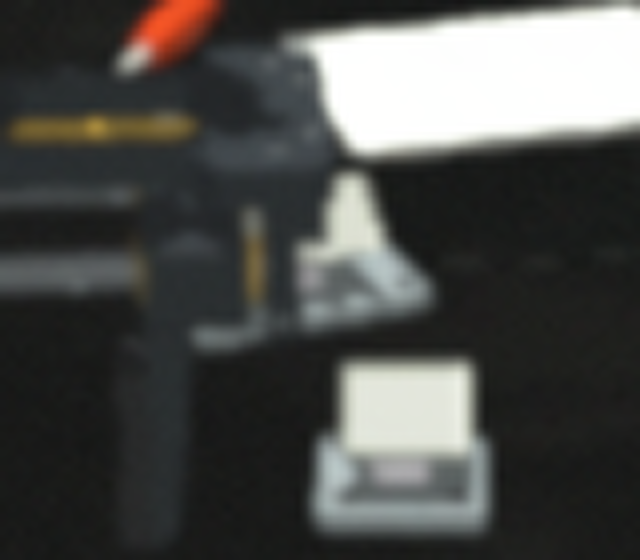

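Run:
```python
from h import *
def W(S,a,l,z):
    p=S[2]; return [S[0]+(a*np.cos(p)-l*np.sin(p))/1e3,S[1]+(a*np.sin(p)+l*np.cos(p))/1e3,z/1e3]
s=cv2.imread("pics/s4_raw.png").astype(float)
g=s.max(2)
def edges(row,c0,c1,thr):
    r=g[int(round(row)),:]; seg=np.interp(np.arange(c0,c1,.05),np.arange(512),r); x=np.arange(c0,c1,.05); m=seg>thr; return x[m].min(),x[m].max()
for zz,ll in[(52,-6),(44.0,-14),(37,-21)]:
    e=proj("side",[W(SS,-24,ll,zz),W(SS,24,ll,zz)]); print("guard exp",e.round(2).tolist(), "seen",edges(e[:,1].mean(),232,268,120))
e=proj("side",[W(SS,-33,-30,7),W(SS,33,-30,7)]); print("plate exp",e.round(2).tolist(),"seen",edges(e[:,1].mean(),232,268,90))
e=proj("side",[W(SS,-33,-30,4),W(SS,33,-30,4)]); print("plate exp",e.round(2).tolist(),"seen",edges(e[:,1].mean(),232,268,90))
# initial-frame hole check and shift in the top view
f=cv2.imread("pics/top0.png"); g=f.max(2).astype(float)
def hole(u):
    x,y=int(round(u[0])),int(round(u[1])); w=g[y-2:y+3,x-2:x+3]; w=np.clip(np.percentile(w,75)-w-15,0,None)
    Y,X=np.mgrid[y-2:y+3,x-2:x+3]; return (w*X).sum()/w.sum(),(w*Y).sum()/w.sum()
for nm,S,hs in [("LS",LS,[(140,304),(187,288)]),("SS",SS,[(514,177),(565,181),(511,238),(562,241)])]:
    uv=[hole((a/5.926+150-.4,b/5.926+160-.4)) for a,b in hs]
    d=onplane("top",uv,.0415)[:,:2]*1000-np.array(S[:2])*1000; p=S[2]
    print(nm,"initial holes mean",np.array([d@[np.cos(p),np.sin(p)],d@[-np.sin(p),np.cos(p)]]).mean(1).round(2))
```

```text
guard exp [[242.6, 187.46], [258.0, 187.62]] seen (np.float64(242.1500000000023), np.float64(258.70000000000607))
guard exp [[242.54, 190.94], [257.98, 191.1]] seen (np.float64(242.1500000000023), np.float64(258.70000000000607))
guard exp [[242.48, 194.0], [257.96, 194.16]] seen (np.float64(241.45000000000215), np.float64(259.05000000000615))
plate exp [[239.54, 203.8], [260.72, 204.01]] seen (np.float64(238.85000000000156), np.float64(260.40000000000646))
plate exp [[239.55, 204.63], [260.7, 204.84]] seen (np.float64(239.60000000000173), np.float64(259.90000000000634))
LS initial holes mean [-0.28  0.56]
SS initial holes mean [ 0.8 -0.1]
```

Run:
```python
from h import *
over(.35,-.30,.40,0)
s=snap("s5","side",(200,140,280,210),8); print(current_time(),current_wrist_force().round(1))
g=s.max(2).astype(float)
def W(S,a,l,z):
    p=S[2]; return [S[0]+(a*np.cos(p)-l*np.sin(p))/1e3,S[1]+(a*np.sin(p)+l*np.cos(p))/1e3,z/1e3]
for nm,S in(("LS",LS),("SS",SS)):
  for a in(-12,0,12):
    t=proj("side",W(S,a,0,57.9))[0]; b=proj("side",W(S,a,-25.5,30.3))[0]
    col=g[:,int(round(t[0]))]; y=np.arange(t[1]-6,t[1]+5,.05); v=np.interp(y,np.arange(384),col)
    print(nm,a,"ridge row exp %.2f seen %.2f"%(t[1],y[np.argmax(v>120)]),"mm/row %.1f"%(5/abs(proj('side',W(S,a,0,62.9))[0][1]-t[1])))
```

```text
35.8833 [-0.4  0.5 -1.1]
LS -12 ridge row exp 163.07 seen 162.72 mm/row 3.8
LS 0 ridge row exp 162.54 seen 162.14 mm/row 3.8
LS 12 ridge row exp 162.01 seen 161.51 mm/row 3.9
SS -12 ridge row exp 184.93 seen 184.63 mm/row 3.5
SS 0 ridge row exp 184.97 seen 184.62 mm/row 3.5
SS 12 ridge row exp 185.02 seen 184.62 mm/row 3.5
```

View pics/s5.png

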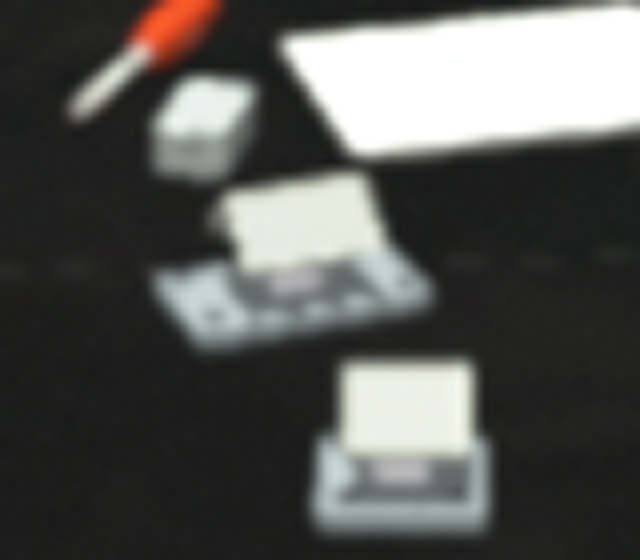

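Both guards sit level on their stands, long at crop (300,220) and short at (406,405). Their ridge rows are within 0.5 px of a full nest, with a similar offset on both. Nothing else has moved, so I'm handing the job in.

Run:
```python
from h import *
sleep(.3); print(finish_job(),current_time())
```

```text
the job is handed in; nothing more can be done
the job is handed in; nothing more can be done
```

I swapped the two samples, parking the long one on the bench in between, and nested each grey guard over its own sample. I handed the job in at about 36 s of the 109 s allowed; no verdict was reported.

- **Seating:** the last side view shows both guards level. Their ridge rows are within 0.5 px (about 1–2 mm) of fully down, and the offset is much the same on both, which looks like edge blur.
- **Across the ridge:** the long sample and guard measured 0.6–0.8 mm off centre, and the short ones 0.1–0.3 mm.
- **Along the ridge, where the checks disagreed:** the samples read about 1 mm off centre and the guards about 1.5–1.8 mm, all towards the far end. The short stand's original sample already read 0.8 mm the same way, so some of that may be camera bias. I left it, because moving a guard alone risked making it worse centred on its sample.
- **Bystanders:** the loupe, glass dish, gauge block and green look-alikes were not touched, and they look unmoved in the last top view.

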